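# Reset the injection station under the swing lamp

## Task

Get the station ready for the next patient: swing the lamp away from the sharps bin, fully aside to the robot's right against its end stop, and leave it there while you push every used syringe through the bin's sprung flap, so that all lie inside and the flap springs shut, and set the small white and blue vial carton in the middle of the green mat. Last, swing the lamp back so that its head hangs over the middle of the mat. Leave the two bottles and the plaster box where they are.

Things in the scene. Friction and masses are not known exactly. Their poses are not given: they have to be found in the camera images.
- lamp_arm (a joint): swing of the lamp arm about its upright post, rad: 0 = arm points along the lamp body's own -x (roughly towards the robot), growing anticlockwise seen from above, which carries the head from the bin (about -0.65) over the mat (about +0.3) to the right-hand end stop (1.6). Level, no spring; it stays where it is left; about 1 N at the grip moves it
- lamp_grip (a point): the blue upright round stud on top of the lamp head, 20 mm in diameter, reaching from 36 mm below to 28 mm above this point (a 27 mm wide grey collar round its lowest 6 mm); this point is on its axis, 257 mm above the couch. It may turn between the fingers as the arm swings
- lamp_head (a point): centre of the underside of the round white lamp head (112 mm in diameter, 28 mm tall without the stud), 190 mm above the couch
- lamp_pivot (a point): axis of the lamp's upright post, at the height of the arm (207 mm); the lamp head's centre circles it at 225 mm. Everything of the lamp but the stud is lower than 235 mm; its foot is 110 mm across, its post 22 mm
- bin: yellow sharps bin with a red rim, fixed to the couch; 200 (own x) x 112 (y) x 140 mm tall; origin in the middle of its underside, z up. In its top an opening of 168 (x) x 76 mm (y) centred on the origin, filled by the grey flap; inside it is empty, walls 4 mm, floor 4 mm up. A 256 mm tall cool box stands behind it (front at world x = 0.64)
- bin_press (a point): where to push a syringe down, laid along the bin's x: a point of the bin at rim height (z 140 mm), midway along x and 47 mm from the flap's hinge line (which runs along the bin's x at y = +38 mm); the flap's free edge is at y = -34 mm. Pushed straight down here, an item slips past the flap's edge about 58 mm below the rim
- bin_flap (a joint): opening of the grey flap, rad: 0 = shut (its top 4 mm below the rim), 1.45 = hanging down into the bin. Hinged at the bin's +y edge, 72 mm wide and 162 mm long, swings downward and is sprung shut: 1 N at the press point starts it, about 3 N holds it 1 rad open; it carries the weight of a syringe without opening
- mat: square plain green mat, 140 x 140 x 3 mm, fixed; origin in the middle of its underside
- carton: small white and blue printed carton of vials, 40 (own x) x 60 (y) x 52 mm (z), closed, 55 to 115 g; origin in the middle of its underside
- carton_mid (a point): centre of that carton
- syringe1: used, capped 120 mm clear plastic syringe, one of three or four to be thrown away (absent: None). Origin: middle of its length, on its underside; its own y runs along its length, z up. Solid to grip: a 10 x 10 mm barrel reaching from y = -60 to +50 mm. 20 g. A fixed steel case 42 mm tall stands behind the syringes (front at world x = 0.50).
- syringe2: used, capped 133 mm clear plastic syringe, one of three or four to be thrown away (absent: None). Origin: middle of its length, on its underside; its own y runs along its length, z up. Solid to grip: a 10 x 10 mm barrel reaching from y = -60 to +50 mm. 20 g. A fixed steel case 42 mm tall stands behind the syringes (front at world x = 0.50).
- syringe3: used, capped 120 mm clear plastic syringe, one of three or four to be thrown away (absent: None). Origin: middle of its length, on its underside; its own y runs along its length, z up. Solid to grip: a 10 x 10 mm barrel reaching from y = -60 to +50 mm. 20 g. A fixed steel case 42 mm tall stands behind the syringes (front at world x = 0.50).
- syringe4: used, capped 133 mm clear plastic syringe, one of three or four to be thrown away (absent: None). Origin: middle of its length, on its underside; its own y runs along its length, z up. Solid to grip: a 10 x 10 mm barrel reaching from y = -60 to +50 mm. 20 g. A fixed steel case 42 mm tall stands behind the syringes (front at world x = 0.50).
- iodine_bottle: bystander: amber dropper bottle, 33 mm across, 102 mm tall; origin under its middle, own z up
- nozzle_bottle: bystander: clear plastic bottle with a long nozzle, 49 mm across, 144 mm tall; origin under its middle, own z up
- plasters: bystander: plaster box, 50 x 82 x 36 mm; origin under its middle, own z up
Things that resemble listed ones, but are neither listed nor needed, are in the scene too. Leave any brown or red look-alike of the carton alone.

How it is judged:
By the outcome, as a careful person would: the job done as asked, in the order asked, and still so for the second after the job is handed in, with the robot touching nothing.
Of syringe1, syringe2, syringe3, syringe4 only 3 to 4 are there at a start; the rules pass over those that are not, and their reading is None.
At some moment in a run one of syringe1, syringe2, syringe3, syringe4, carton may be knocked a few centimetres aside while the robot is not near it.
Once in a run the grip may slacken for a moment while it holds something.
It also fails if it takes over 210 s, if anything falls off the work surface, if the arm or the gripper's body presses on something with over 40 N, if the wrist force passes 120 N, or if a joint passes its speed limit or range.

## Robot

A 6-joint arm with a two-finger parallel gripper is mounted at the origin on a cart in front of the work surface, level with it; the furniture and walls round the work are solid. World frame = base frame: x ahead of the robot, y to its left, z up, the work surface at z = 0. Lengths are in m, angles in rad, forces in N, time in s.
With the tool pointing down it reaches from about 0.325 to 0.85 m from the base axis. Payload 4.4 kg.
Tool frame: the origin (TCP) lies on the centre line of the jaws, within the pads' length; the fingertips stand 22 mm ahead of it and the grasp point (between the pads) lies 3 mm ahead of it; z points along the fingers, y is the line along which they close (so a half turn about z gives the same grasp; the last joint's range is limited). The gripper opens to 94 mm and grips with 3 to 60 N. Pads are 16 mm wide; open, the fingers measure 119 mm over their backs; the gripper's body (75 mm by 177 mm) begins 78 mm behind the grasp point.
Start: joints at [-1.387, 0.207, 1.542, -0, 1.393, -0.15], TCP at [0.188, -0.543, 0.227] pointing down, gripper open.
Joint ranges: [-2.73, 2.73], [-0.86, 2.22], [0.23, 2.46], [-1.11, 4.25], [0.08, 2.63], [-2.82, 2.82]. Speed limits (rad/s): [2.79, 2.79, 3.14, 3.14, 3.14, 3.14].

## Interface

Orientations are given as a rotation vector (axis times angle).
In Python, from cell import state, snapshot, get_calibration, hand_in gives the robot as it stands. The module is installed in compiled form; this text tells all that it offers.
- The arm moves only by the tool play_rows, never from a script. Its argument "commands" is one flat list of numbers, 4 for each row, row after row: the shift along the world's x, y, z in m, then the turn about the world's z in degrees. In form: [x, y, z, roll, x, y, z, roll, ...]. A call has 1 to 12 rows; each row is the pose to reach, as a shift and turn from the pose commanded when the call began; what a row does not reach only later rows make up. A row lasts 1/8 s, in which the tool goes at most 62.5 mm and 10.7 degrees, less where a joint would pass 70% of its speed; a pose out of reach is approached as far as the arm can. A call with a gripper value outside its range is refused whole. "hand" is the gripper's target within -1 to 1 (shut at 1, half-way at 0, fully open at -1), set as the call begins (left out, the last holds). The fingers move at their own pace and stop on an object; "grip_force" is the grip in N (left out, the last holds). Time passes only in rows, so rows that repeat a pose let the fingers close. It gives the time, the measured TCP pose, the force, the opening and the grip force at its end, in the units of the state.
- state(): the state, without advancing time (a new reading comes with each control period).
- snapshot(name): name is "side" or "top"; returns (picture, depth): 400x640x3 uint8, red, green, blue; 400x640 float32, m along the optical axis (not along the pixel's ray), 0 where there is no reading.
- get_calibration(name): a dict with "camera_matrix" (3x3 intrinsics, pixels), "position" and "rotation" of the camera in the world. Camera axes: x right, y up, looking along -z (the intrinsics and any distortion apply to the point x, -y, -z); pixel columns grow to the right and rows downward; lengths in m; the calibration is good to about 2 mm. A picture is of the moment at which its call begins. get_calibration takes no time and is no camera call.
- hand_in(): hands the job in; it is judged then, once.
The state is a dict: "time": time; "joints": joint angles; "joint_vel": joint speeds; "effort": joint torques, N m; "position": TCP position; "orientation": TCP orientation; "contact_force": force on the tool from outside, world axes, zero at the start; "wrist_torque": the same for the moment, N m; "opening": finger opening in m; "finger_force": force on a finger pad.
Only numpy, scipy, OpenCV 4.12 (cv2) and the standard library are available. Lean on these libraries where they do the work, as an engineer would, in place of code of your own. Each camera call takes 0.05 s, during which the arm holds its last target. There are 200 camera calls.

## Working session

There is one attempt and no reset: what is moved stays moved. The work goes in short steps, Python scripts to look and compute and a tool call to move; the robot and the scene stay as the last step left them, time stands still between calls to the robot, and variables do not carry over. Pictures are saved under pics/ and viewed, at most 14 in all, crops included, and the job is handed in when it is done.

Besides the shell and the picture viewer there is one more tool, called after ">>>" in YAML: its name, and indented under it one key for each argument. play_rows: Moves the arm, as the interface text tells. Its arguments: {"type":"object","properties":{"commands":{"type":"array","items":{"type":"number"}},"hand":{"type":"number"},"grip_force":{"type":"number"}},"required":["commands"]}

```bash
mkdir -p pics; cat > h.py <<'E'
import numpy as np, cv2
from cell import state, snapshot, get_calibration
def snap(n,f=None):
    p,d=snapshot(n)
    if f: cv2.imwrite('pics/'+f,p[:,:,::-1])
    return p,d
def ray(n,u,v):
    c=get_calibration(n);K=np.array(c['camera_matrix']);R=np.array(c['rotation'])
    q=np.linalg.solve(K,np.array([u,v,1.]))
    return np.array(c['position']),R@np.array([q[0],-q[1],-q[2]])
def plane(n,u,v,z):
    o,d=ray(n,u,v);return o+d*(z-o[2])/d[2]
def dep(n,u,v,D):
    o,d=ray(n,u,v);return o+d*D[int(v),int(u)]
def cloud(n,D):
    c=get_calibration(n);K=np.array(c['camera_matrix']);R=np.array(c['rotation'])
    v,u=np.mgrid[:D.shape[0],:D.shape[1]]
    q=np.stack([u,v,np.ones_like(u)],-1)@np.linalg.inv(K).T*D[...,None]
    q=q*[1,-1,-1]
    return q@R.T+np.array(c['position'])
E
python3 - <<'E'
from h import *
for n in('top','side'):
    snap(n,n+'1.png');c=get_calibration(n);print({k:np.round(v,3).tolist() if not isinstance(v,str) else v for k,v in c.items()})
print(state())
E
```

```text
{'camera_matrix': [[365.273, 0.0, 311.211], [0.0, 365.273, 200.404], [0.0, 0.0, 1.0]], 'position': [0.395, 0.049, 1.403], 'rotation': [0.087, -0.105, -1.54]}
{'camera_matrix': [[380.536, 0.0, 315.452], [0.0, 380.536, 193.628], [0.0, 0.0, 1.0]], 'position': [0.225, 1.076, 0.646], 'rotation': [0.224, -1.593, -2.407]}
{'time': 0.1, 'joints': array([-1.38748880e+00,  2.07359358e-01,  1.54278729e+00, -1.53281950e-05,
        1.39350464e+00, -1.50489867e-01]), 'joint_vel': array([ 0.00036184, -0.00204681, -0.0028315 , -0.000385  , -0.00064487,
       -0.00121415]), 'effort': array([-1.21149769e-03, -3.71867037e+01, -2.82294470e+01,  6.99257897e-02,
        3.11034999e-02, -4.19390039e-05]), 'position': array([ 0.18825395, -0.54259022,  0.22640422]), 'orientation': array([-3.09590909e+00, -5.21559207e-01,  7.67011879e-05]), 'contact_force': array([0.19518754, 0.37598192, 0.19696339]), 'wrist_torque': array([-0.00164986, -0.00791047, -0.03660915]), 'finger_force': 0.0, 'opening': 0.09418100294384837}
```

View pics/top1.png

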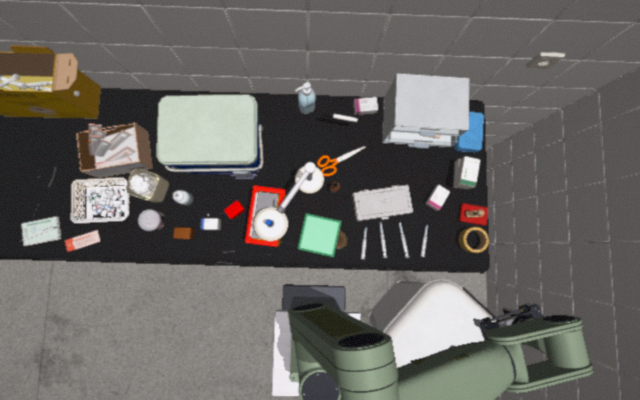

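View pics/side1.png

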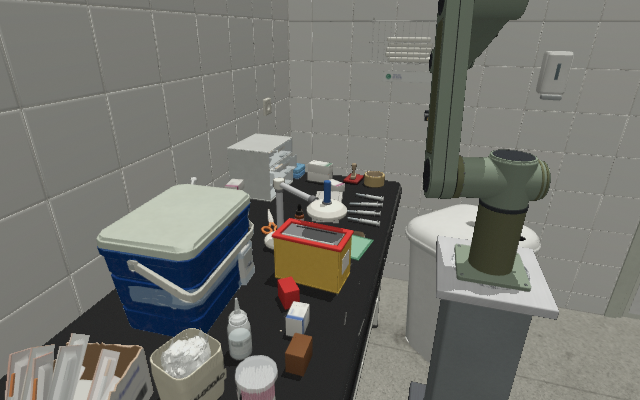

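The top view shows the lamp head over the bin (270,223), with its post near (310,178). The mat is at (320,235), and there are four syringes at about (364,243), (382,240), (404,240) and (424,240).

Carton candidates:
- white/blue at (210,224), which matches the description
- red at (234,209)
- brown at (182,233)
- white/pink at (438,197) and (366,105)
- green/white at (466,172)

I choose (210,224) and will check it in a crop.

```bash
sed -i "s/R=np.array(c\['rotation'\])/R=cv2.Rodrigues(np.array(c['rotation'],float))[0] if np.size(c['rotation'])==3 else np.array(c['rotation'])/" h.py
python3 - <<'E'
from h import *
p,D=snap('top');s,Ds=snap('side')
P=cloud('top',D);H=cv2.cvtColor(p,cv2.COLOR_RGB2HSV);h,S,V=[H[...,i].astype(int) for i in range(3)]
def comps(m,name,zf=None,minA=15,box=(150,500,150,265)):
    mm=np.zeros_like(m,np.uint8);u0,u1,v0,v1=box;mm[v0:v1,u0:u1]=m[v0:v1,u0:u1]
    n,L,st,c=cv2.connectedComponentsWithStats(mm)
    for i in range(1,n):
        if st[i,4]>=minA:
            q=P[L==i];z=np.median(q[:,2]);vs,us=np.nonzero(L==i)
            r=cv2.minAreaRect(np.stack([us,vs],1).astype(np.float32))
            b=[np.round(plane('top',*k,z)[:2],3).tolist() for k in cv2.boxPoints(r)]
            print(name,st[i,4],np.round(c[i],1),'z',z.round(3),'ctr',plane('top',*c[i],z).round(3),'box',b)
comps((h>55)&(h<90)&(S>80),'green')
comps(((h<6)|(h>174))&(S>150)&(V>100),'red')
comps((h>100)&(h<125)&(S>140),'blue')
# heights above table for syringes
comps((V>110)&(S<60)&(P[...,2]<.03),'syr',box=(350,440,215,265))
# lamp
comps((P[...,2]>.2)&(P[...,2]<.225),'lamp',box=(240,340,160,250))
comps((P[...,2]>.245)&(P[...,2]<.30),'stud',box=(240,300,200,250),minA=3)
comps((P[...,2]>.03)&(P[...,2]<.08),'cart',box=(195,225,210,240))
comps((P[...,2]>.12)&(P[...,2]<.16),'bin',box=(240,300,180,250))
crop=lambda im,a,b,c,d,k:cv2.resize(im[c:d,a:b],None,fx=k,fy=k,interpolation=cv2.INTER_CUBIC)
A=crop(p,160,440,155,265,2.8);B=crop(s,220,400,180,380,2.0)
cv2.imwrite('pics/c1.png',np.vstack([A,np.zeros((1,A.shape[1],3),np.uint8)])[:,:,::-1]);cv2.imwrite('pics/c2.png',crop(s,220,400,160,360,3)[:,:,::-1])
E
```

```text
green 32 [467.8 182.4] z 0.086 ctr [ 0.642 -0.537  0.086] box [[0.642, -0.511], [0.65, -0.513], [0.641, -0.565], [0.633, -0.563]]
green 495 [318.8 234.7] z 0.002 ctr [0.437 0.003 0.002] box [[0.379, 0.088], [0.523, 0.061], [0.495, -0.086], [0.351, -0.056]]
red 575 [261.3 213.5] z 0.139 ctr [0.5   0.209 0.139] box [[0.398, 0.264], [0.604, 0.243], [0.59, 0.127], [0.384, 0.151]]
red 232 [233.6 209.3] z 0.051 ctr [0.52  0.323 0.051] box [[0.518, 0.364], [0.56, 0.313], [0.522, 0.282], [0.48, 0.333]]
red 374 [473.3 214.1] z 0.016 ctr [ 0.532 -0.586  0.016] box [[0.506, -0.528], [0.576, -0.542], [0.56, -0.647], [0.49, -0.633]]
blue 17 [471.9 150.4] z 0.027 ctr [ 0.779 -0.582  0.027] box [[0.78, -0.563], [0.781, -0.602], [0.777, -0.602], [0.776, -0.563]]
blue 38 [254.4 163.6] z 0.151 ctr [0.673 0.239 0.151] box [[0.664, 0.265], [0.694, 0.228], [0.679, 0.217], [0.65, 0.253]]
blue 64 [192.2 166.4] z 0.213 ctr [0.643 0.434 0.213] box [[0.643, 0.491], [0.647, 0.376], [0.643, 0.376], [0.64, 0.491]]
blue 22 [233.5 166. ] z 0.193 ctr [0.653 0.303 0.193] box [[0.655, 0.267], [0.655, 0.267], [0.652, 
[... 581 characters left out ...]
0.014] box [[0.368, -0.382], [0.482, -0.399], [0.481, -0.413], [0.367, -0.396]]
syr 106 [363.8 244.5] z 0.014 ctr [ 0.405 -0.168  0.014] box [[0.354, -0.154], [0.468, -0.167], [0.466, -0.182], [0.353, -0.169]]
lamp 1168 [278.1 213. ] z 0.217 ctr [0.497 0.144 0.217] box [[0.434, 0.238], [0.706, 0.123], [0.661, 0.022], [0.391, 0.139]]
stud 41 [268.7 222.2] z 0.283 ctr [0.462 0.167 0.283] box [[0.472, 0.179], [0.472, 0.157], [0.454, 0.156], [0.453, 0.178]]
cart 192 [209.8 224.1] z 0.052 ctr [0.463 0.407 0.052] box [[0.444, 0.439], [0.481, 0.441], [0.483, 0.375], [0.446, 0.373]]
bin 1020 [262.4 210.9] z 0.139 ctr [0.509 0.206 0.139] box [[0.4, 0.26], [0.6, 0.242], [0.588, 0.129], [0.388, 0.149]]
```

View pics/c1.png

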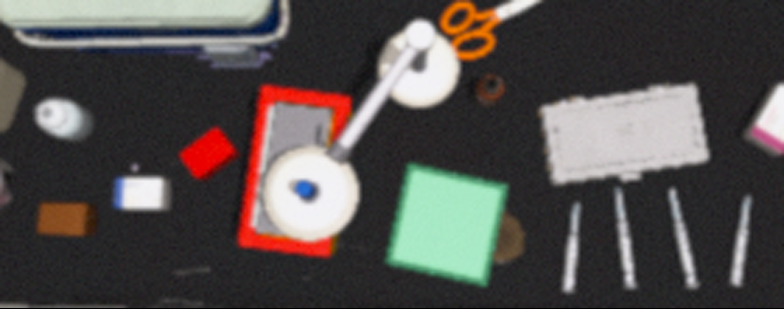

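View pics/c2.png

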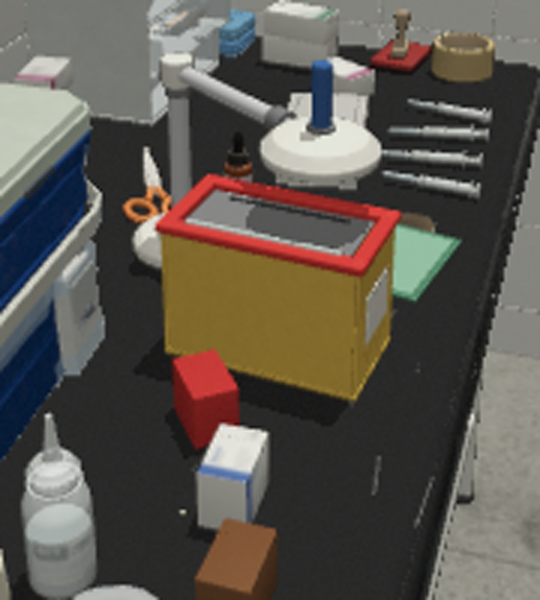

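The crops confirm that the carton at top (210,224) is white with a blue band, 52 mm tall and about 38x62 mm. Red and brown look-alikes stand next to it. There are four syringes, the lamp head is over the bin, and the bin measures 201x113 at z 0.139.

Next I need the lamp pivot and the tool yaw.

```bash
python3 - <<'E'
from h import *
p,D=snap('top');P=cloud('top',D);s,Ds=snap('side');Q=cloud('side',Ds)
R=cv2.Rodrigues(state()['orientation'])[0];print('tool y',R[:,1].round(3),'x',R[:,0].round(3))
# lamp disc (white head): points z .205-.225 within 70mm of stud
m=(P[...,2]>.19)&(P[...,2]<.222)&(np.hypot(P[...,0]-.46,P[...,1]-.167)<.075)
(c,r),= [cv2.minEnclosingCircle(P[m][:,:2].astype(np.float32))];print('head',c,r)
for nm,X,im in(('top',P,p),('side',Q,s)):
    H=cv2.cvtColor(im,cv2.COLOR_RGB2HSV)
    m=(X[...,2]>.232)&(X[...,2]<.3)&(np.hypot(X[...,0]-.46,X[...,1]-.167)<.05)&(H[...,1]>90)
    print(nm,'stud',m.sum(),X[m].mean(0).round(3),X[m].min(0).round(3),X[m].max(0).round(3))
    m=(X[...,2]>.05)&(X[...,2]<.24)&(np.hypot(X[...,0]-.63,X[...,1]-.03)<.05)
    print(nm,'post',m.sum(),np.median(X[m],0).round(3),X[m].min(0).round(3),X[m].max(0).round(3))
# lamp foot: height
m=(P[...,2]>.01)&(P[...,2]<.05)&(np.hypot(P[...,0]-.61,P[...,1]-.03)<.09)
print('foot',cv2.minEnclosingCircle(P[m][:,:2].astype(np.float32)),np.median(P[m],0).round(3))
E
```

```text
tool y [ 0.328 -0.945 -0.001] x [0.945 0.328 0.   ]
head (0.4718778133392334, 0.16501381993293762) 0.06452161818742752
top stud 30 [0.462 0.167 0.284] [0.454 0.16  0.273] [0.469 0.175 0.288]
top post 186 [0.642 0.051 0.22 ] [0.602 0.028 0.054] [0.669 0.077 0.229]
side stud 129 [0.46  0.177 0.262] [0.452 0.166 0.232] [0.469 0.182 0.287]
side post 396 [0.646 0.057 0.168] [0.612 0.033 0.054] [0.667 0.077 0.226]
foot ((0.6357725858688354, 0.017946211621165276), 0.08343217521905899) [0.638 0.031 0.021]
```

>>> play_rows:
  commands: [0.05,0.05,0.06,-5,0.1,0.1,0.115,-10,0.15,0.15,0.115,-15,0.19,0.2,0.115,-19,0.23,0.25,0.115,-19,0.23,0.31,0.115,-19,0.23,0.37,0.115,-19,0.24,0.43,0.115,-19,0.24,0.49,0.115,-19,0.25,0.55,0.115,-19,0.26,0.61,0.115,-19,0.27,0.66,0.115,-19]
  hand: -1
  grip_force: 15

```text
time: 1.8
position: [0.4537, 0.093, 0.3428]
orientation: [3.141, 0.003, 0.002]
contact_force: [0.9, -0.7, 0.4]
opening: 0.094
finger_force: 0.0
```

>>> play_rows:
  commands: [0.004,0.05,0,0,0.004,0.05,0,0,0.004,0.05,0,0,0.004,0.05,-0.02,0,0.004,0.05,-0.04,0,0.004,0.05,-0.06,0,0.004,0.05,-0.08,0,0.004,0.05,-0.08,0,0.004,0.05,-0.08,0]

```text
time: 2.92
position: [0.4584, 0.14, 0.2634]
orientation: [3.142, 0.0, 0.002]
contact_force: [-0.1, 0.3, 0.4]
opening: 0.0942
finger_force: 0.0
```

>>> play_rows:
  commands: [0,0,0,0,0,0,0,0,0,0,0,0,0,0,0,0,0,0,0,0,0,0,0,0,0,0,0,0,0,0,0,0]
  hand: 1

```text
time: 3.92
position: [0.4579, 0.1408, 0.2624]
orientation: [3.141, 0.003, 0.001]
contact_force: [-1.2, 1.3, 0.5]
opening: 0.0181
finger_force: 14.0
```

>>> play_rows:
  commands: [0,0,0,0,0,0,0,0,0,0,0,0,0,0,0,0,-0.006,0,0,0,-0.013,0,0,0,-0.013,0,0,0,-0.013,0,0,0]
  hand: 0

```text
time: 4.92
position: [0.4447, 0.1411, 0.2626]
orientation: [-3.142, -0.004, -0.001]
contact_force: [-0.5, 0.1, -0.2]
opening: 0.0474
finger_force: 0.0
```

>>> play_rows:
  commands: [0,0,0,0,0,0,0,0,0,0,0,0,0,0,0,0,0,0,0,0,0,0,0,0]
  hand: 1

```text
time: 5.68
position: [0.4449, 0.1409, 0.2624]
orientation: [3.141, 0.003, 0.0]
contact_force: [0.9, -0.3, 0.3]
opening: 0.0196
finger_force: 15.0
```

>>> play_rows:
  commands: [-0.008,-0.019,0,0,-0.014,-0.038,0,0,-0.019,-0.057,0,0,-0.021,-0.076,0,0,-0.022,-0.096,0,0,-0.021,-0.116,0,0,-0.019,-0.135,0,0,-0.014,-0.154,0,0,-0.008,-0.173,0,0,-0.001,-0.191,0,0,0.008,-0.208,0,0,0.019,-0.225,0,0]

```text
time: 7.18
position: [0.4646, -0.0849, 0.2626]
orientation: [-3.141, -0.003, -0.001]
contact_force: [-1.0, 1.2, 1.1]
opening: 0.02
finger_force: 1.5
```

>>> play_rows:
  commands: [0,0,0,0,0,0,0,0,0.011,-0.015,0,0,0.024,-0.029,0,0,0.039,-0.042,0,0,0.054,-0.054,0,0,0.071,-0.065,0,0,0.088,-0.074,0,0,0.106,-0.081,0,0,0.125,-0.087,0,0,0.144,-0.092,0,0,0.164,-0.094,0,0]

```text
time: 8.68
position: [0.6292, -0.1783, 0.2626]
orientation: [-3.141, -0.004, -0.001]
contact_force: [-1.6, 3.3, 4.5]
opening: 0.0195
finger_force: 15.0
```

>>> play_rows:
  commands: [0.01,-0.001,0,0,0.019,-0.002,0,0,0.024,-0.002,0,0,0.029,-0.001,0,0,0.034,-0.001,0,0,0.038,-0.001,0,0,0.038,-0.001,0,0]

```text
time: 9.55
position: [0.6662, -0.1794, 0.2623]
orientation: [3.141, 0.003, 0.0]
contact_force: [-0.2, -0.7, -0.4]
opening: 0.0007
finger_force: 0.0
```

```bash
python3 - <<'E'
from h import *
s,Ds=snap('side');Q=cloud('side',Ds)
H=cv2.cvtColor(s,cv2.COLOR_RGB2HSV)
m=(Q[...,2]>.232)&(Q[...,2]<.3)&(H[...,0]>100)&(H[...,0]<125)&(H[...,1]>120)&(np.hypot(Q[...,0]-.65,Q[...,1]-.05)<.3)
m&=Q[...,0]<.75
m&=Q[...,1]<.1
print(m.sum(),np.median(Q[m],0),Q[m].min(0),Q[m].max(0))
cv2.imwrite('pics/s3.png',cv2.resize(s[120:270,240:440],None,fx=3,fy=3,interpolation=cv2.INTER_CUBIC)[:,:,::-1])
E
```

```text
72 [ 0.6339289  -0.17021671  0.2591925 ] [ 0.62547613 -0.17794681  0.23382068] [ 0.64301868 -0.16415209  0.28583624]
```

View pics/s3.png

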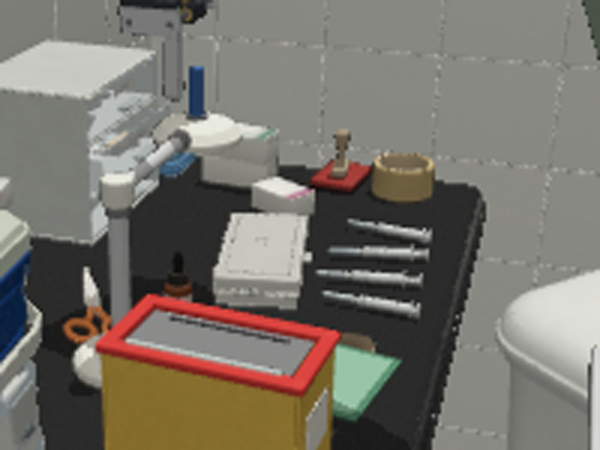

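>>> play_rows:
  commands: [0,0,0.03,0,0,0,0.06,0,-0.035,0.0,0.06,0,-0.066,0.0,0.06,0,-0.066,0,0.06,0,-0.066,0,0.03,0,-0.066,0,0,0,-0.06,0,0,0,-0.055,0,0,0,-0.05,0,0,0,-0.048,0,0,0,-0.046,0,0,0]

```text
time: 11.1
position: [0.6177, -0.1794, 0.2642]
orientation: [3.141, 0.003, -0.008]
contact_force: [-12.5, -0.2, 7.9]
opening: 0.0006
finger_force: 6.3
```

>>> play_rows:
  commands: [0.003,0,0,0,0.006,0,0,0,0.006,0,0,0,0.006,0,0,0]

```text
time: 11.6
position: [0.6178, -0.1793, 0.2643]
orientation: [-3.141, -0.001, 0.029]
contact_force: [-25.9, 1.1, 14.0]
opening: 0.0006
finger_force: 13.0
```

>>> play_rows:
  commands: [-0.015,0,0,0,-0.03,0,0.02,0,-0.05,0,0.06,0,-0.09,0.03,0.08,0,-0.13,0.08,0.08,0,-0.16,0.13,0.08,0,-0.16,0.19,0.08,0,-0.16,0.24,0.08,0,-0.16,0.29,0.08,0,-0.16,0.29,0.08,0,-0.16,0.29,0.08,0]
  hand: 0

```text
time: 12.98
position: [0.4661, 0.1109, 0.343]
orientation: [3.141, 0.004, 0.002]
contact_force: [-1.1, -0.2, -0.6]
opening: 0.047
finger_force: 0.0
```

```bash
cat > syr.py <<'E'
from h import *
def syr(f=None):
    p,D=snap('top',f);P=cloud('top',D);H=cv2.cvtColor(p,cv2.COLOR_RGB2HSV)
    m=((H[...,2]>95)&(H[...,1]<70)&(P[...,2]<.03)&(P[...,0]<.505)).astype(np.uint8)
    mm=np.zeros_like(m);mm[205:265,340:470]=m[205:265,340:470]
    n,L,st,c=cv2.connectedComponentsWithStats(mm);out=[]
    for i in range(1,n):
        if st[i,4]<60: continue
        vs,us=np.nonzero(L==i);X=np.array([plane('top',u,v,.007)[:2] for u,v in zip(us,vs)])
        vx,vy,_,_=cv2.fitLine(X.astype(np.float32),cv2.DIST_L2,0,.01,.01).ravel()
        d=np.array([vx,vy])*(1 if vx>0 else -1);t=(X-X.mean(0))@d
        ctr=X.mean(0)+d*(t.max()+t.min())/2
        print('syr px',c[i].round(),'ctr',ctr.round(4),'mean',X.mean(0).round(4),'len',round(t.max()-t.min(),3),'yaw deg',round(np.degrees(np.arctan2(d[1],d[0])),1))
    return p,D
if __name__=='__main__':
    syr();print(state()['position'].round(4))
E
python3 syr.py; python3 - <<'E'
from h import *
s,Ds=snap('side')
cv2.imwrite('pics/bin.png',cv2.resize(s[200:300,260:370],None,fx=5,fy=5,interpolation=cv2.INTER_CUBIC)[:,:,::-1])
E
```

```text
syr px [383. 241.] ctr [ 0.4257 -0.2402] mean [ 0.4195 -0.2411] len 0.134 yaw deg 8.0
syr px [403. 241.] ctr [ 0.4276 -0.319 ] mean [ 0.4234 -0.3199] len 0.135 yaw deg 12.3
syr px [424. 242.] ctr [ 0.4266 -0.4001] mean [ 0.4219 -0.3994] len 0.12 yaw deg -8.4
syr px [364. 245.] ctr [ 0.4087 -0.1694] mean [ 0.4034 -0.1689] len 0.118 yaw deg -5.3
[0.4661 0.1103 0.3428]
```

View pics/bin.png

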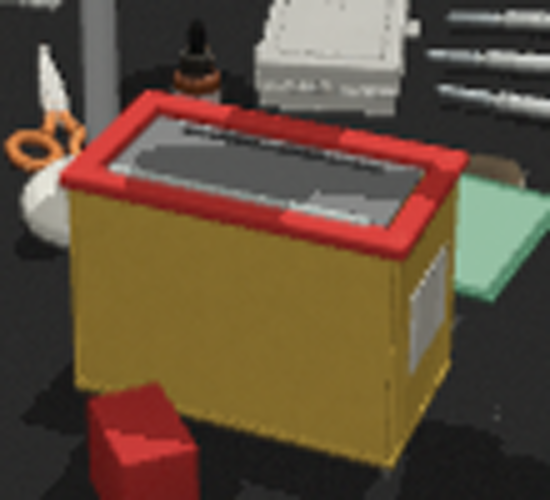

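```bash
python3 - <<'E'
from h import *
# profile across the bin, along bin y at several bin x, sampled from the side & top cloud
n=np.array([.094,.9956]);t=np.array([.9956,-.094]);c=np.array([.494,.195])
for nm in('top','side'):
    p,D=snap(nm);P=cloud(nm,D)
    q=P[...,:2]-c;a=q@t;b=q@n
    for y in range(-44,46,4):
        m=(abs(a)<.07)&(abs(b-y/1000)<.002)&(P[...,2]<.16)
        if m.sum():print(nm,y,m.sum(),P[m][:,2].min().round(3),np.median(P[m][:,2]).round(3),p[m].mean(0).round())
E
```

```text
top -44 10 0.137 0.138 [239.  36.  24.]
top -40 9 0.136 0.14 [229.  52.  10.]
top -36 1 0.136 0.136 [213.  76.   7.]
top -32 7 0.135 0.136 [164. 134. 112.]
top -28 8 0.134 0.136 [140. 131. 130.]
top -24 14 0.0 0.135 [152. 107.  84.]
top -20 9 0.002 0.137 [101.  91.  88.]
top -16 9 0.133 0.137 [95. 91. 95.]
top -12 8 0.134 0.137 [ 99.  97. 100.]
top -8 8 0.134 0.135 [100.  96.  99.]
top -4 7 0.133 0.136 [101.  99. 101.]
top 0 8 0.135 0.137 [98. 94. 98.]
top 4 9 0.13 0.136 [99. 96. 99.]
top 8 5 0.134 0.136 [96. 95. 95.]
side -44 39 0.098 0.14 [181.  54.  50.]
side -40 70 0.132 0.139 [167.  48.  45.]
side -36 69 0.133 0.138 [141.  42.  39.]
side -32 20 0.135 0.136 [119.  83.  81.]
side -28 30 0.135 0.136 [116. 107. 105.]
side -24 21 0.135 0.137 [92. 90. 89.]
side -20 35 0.136 0.137 [60. 60. 60.]
side -16 48 0.135 0.137 [86. 87. 86.]
side -12 35 0.135 0.137 [92. 93. 92.]
side -8 37 0.134 0.136 [98. 98. 97.]
side -4 30 0.135 0.137 [92. 93. 92.]
side 0 41 0.134 0.137 [88. 89. 88.]
side 4 34 0.135 0.137 [87. 88. 87.]
side 8 45 0.135 0.137 [88. 89. 88.]
side 12 38 0.134 0.136 [93. 93. 92.]
side 16 30 0.133 0.136 [96. 96. 95.]
side 20 39 0.134 0.136 [105. 106. 104.]
side 24 41 0.134 0.137 [98. 99. 97.]
side 28 27 0.135 0.137 [103. 104. 102.]
side 32 4 0.137 0.138 [127. 129. 126.]
side 40 33 0.139 0.142 [143. 147. 142.]
side 44 71 0.139 0.141 [153. 128. 123.]
```

The side crop shows a raised grey strip along the near (+y) edge of the flap, at z 0.142, which is the hinge. So the bin yaw is about -5.4° and the press point is about (0.493, 0.186). All four syringes are where they were.

>>> play_rows:
  commands: [-0.01,-0.05,0,-5.3,-0.02,-0.11,-0.03,-5.3,-0.035,-0.17,-0.06,-5.3,-0.05,-0.22,-0.1,-5.3,-0.059,-0.279,-0.15,-5.3,-0.059,-0.279,-0.2,-5.3,-0.059,-0.279,-0.24,-5.3,-0.059,-0.279,-0.24,-5.3,-0.059,-0.279,-0.24,-5.3]
  hand: 0
  grip_force: 25

```text
time: 14.3
position: [0.4079, -0.169, 0.1041]
orientation: [3.137, -0.143, 0.004]
contact_force: [0.2, 0.5, 0.6]
opening: 0.0467
finger_force: 0.0
```

>>> play_rows:
  commands: [0,0,-0.03,0,0,0,-0.06,0,0,0,-0.075,0,0,0,-0.0795,0,0,0,-0.0795,0]

```text
time: 14.92
position: [0.4078, -0.1685, 0.024]
orientation: [3.137, -0.141, 0.003]
contact_force: [-0.3, 0.0, 0.8]
opening: 0.047
finger_force: 0.0
```

>>> play_rows:
  commands: [0,0,0,0,0,0,0,0,0,0,0,0,0,0,0,0,0,0,0,0,0,0,0,0]
  hand: 1

```text
time: 15.68
position: [0.4068, -0.168, 0.023]
orientation: [3.138, -0.142, 0.0]
contact_force: [-0.3, 0.1, 1.2]
opening: 0.0093
finger_force: 25.0
```

>>> play_rows:
  commands: [0,0,0.05,0,0,0,0.11,0,0,0.04,0.16,0,0.02,0.09,0.19,0,0.03,0.14,0.19,0,0.04,0.19,0.19,0,0.06,0.24,0.19,0,0.07,0.29,0.19,0,0.085,0.34,0.19,0,0.085,0.354,0.19,0,0.085,0.354,0.19,0,0.085,0.354,0.19,0]

```text
time: 17.18
position: [0.4914, 0.1848, 0.2127]
orientation: [3.137, -0.144, -0.001]
contact_force: [-0.4, 0.2, -0.5]
opening: 0.0093
finger_force: 25.0
```

```bash
python3 - <<'E'
from h import *
s,_=snap('side')
cv2.imwrite('pics/hold.png',cv2.resize(s[130:300,240:400],None,fx=3.4,fy=3.4,interpolation=cv2.INTER_CUBIC)[:,:,::-1])
st=state();print(st['position'],st['opening'])
E
```

```text
[0.49150836 0.18461797 0.21279724] 0.009635332517607773
```

View pics/hold.png

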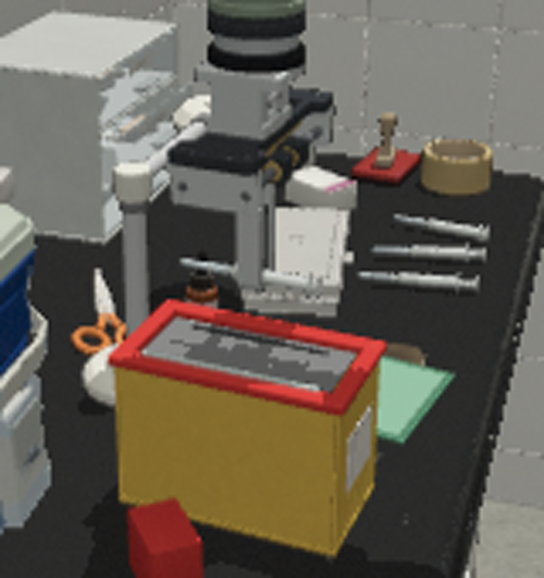

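Held level and gripped at mid-length, centred over the bin. Now I'll push it down.

>>> play_rows:
  commands: [0.001,0.001,-0.025,0,0.001,0.001,-0.045,0,0.001,0.001,-0.06,0,0.001,0.001,-0.075,0,0.001,0.001,-0.09,0,0.001,0.001,-0.1,0,0.001,0.001,-0.11,0,0.001,0.001,-0.12,0,0.001,0.001,-0.128,0,0.001,0.001,-0.136,0,0.001,0.001,-0.136,0,0.001,0.001,-0.136,0]

```text
time: 18.73
position: [0.492, 0.1866, 0.0763]
orientation: [3.137, -0.142, -0.003]
contact_force: [-0.4, -2.8, -1.6]
opening: 0.0092
finger_force: 27.3
```

>>> play_rows:
  commands: [0,0,0,0,0,0,0,0,0,0,0,0,0,0,0,0,0,0,0,0]
  hand: 0.5

```text
time: 19.35
position: [0.4928, 0.1871, 0.077]
orientation: [-3.138, 0.142, -0.0]
contact_force: [-0.7, -2.0, -1.8]
opening: 0.0231
finger_force: 1.0
```

>>> play_rows:
  commands: [0,0,0.02,0,0,0,0.045,0,0,0,0.07,0,0,0,0.1,0,0,0,0.14,0,0,-0.04,0.18,0,-0.01,-0.09,0.2,0,-0.02,-0.15,0.2,0,-0.04,-0.21,0.2,0,-0.05,-0.26,0.2,0,-0.05,-0.26,0.2,0,-0.05,-0.26,0.2,0]

```text
time: 20.85
position: [0.4433, -0.0725, 0.2774]
orientation: [-3.137, 0.142, -0.003]
contact_force: [0.6, -0.2, -0.7]
opening: 0.0235
finger_force: 0.0
```

```bash
python3 syr.py; python3 - <<'E'
from h import *
s,_=snap('side')
cv2.imwrite('pics/b2.png',cv2.resize(s[190:310,260:400],None,fx=4,fy=4,interpolation=cv2.INTER_CUBIC)[:,:,::-1])
E
```

```text
syr px [403. 241.] ctr [ 0.4276 -0.3191] mean [ 0.4234 -0.32  ] len 0.135 yaw deg 12.3
syr px [424. 242.] ctr [ 0.4267 -0.4   ] mean [ 0.4218 -0.3992] len 0.12 yaw deg -8.6
[ 0.4433 -0.072   0.2773]
```

View pics/b2.png

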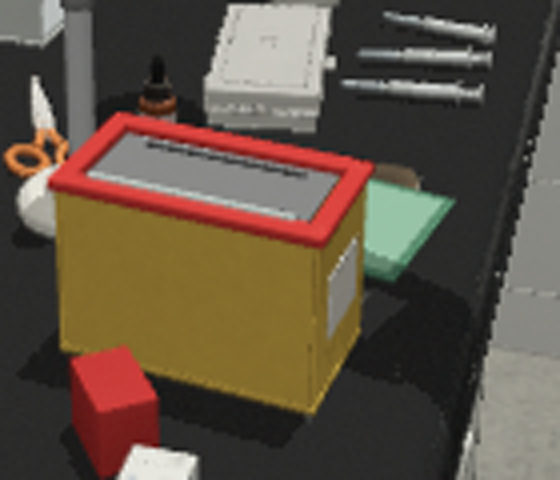

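The flap is shut, the first syringe is inside, and three remain. Next is the one at y = -0.24.

>>> play_rows:
  commands: [-0.005,-0.05,0,5,-0.01,-0.1,-0.03,10,-0.019,-0.15,-0.07,13.2,-0.019,-0.168,-0.12,13.2,-0.019,-0.168,-0.17,13.2,-0.019,-0.168,-0.2,13.2,-0.019,-0.168,-0.22,13.2,-0.019,-0.168,-0.235,13.2,-0.019,-0.168,-0.245,13.2,-0.019,-0.168,-0.253,13.2,-0.019,-0.168,-0.253,13.2,-0.019,-0.168,-0.253,13.2]
  hand: 0

```text
time: 22.45
position: [0.4242, -0.2414, 0.0245]
orientation: [3.133, 0.22, 0.001]
contact_force: [-0.3, 1.3, -0.2]
opening: 0.0468
finger_force: 0.0
```

>>> play_rows:
  commands: [0,0,0,0,0,0,0,0,0,0,0,0,0,0,0,0,0,0,0,0,0,0,0,0]
  hand: 1

```text
time: 23.2
position: [0.4238, -0.241, 0.024]
orientation: [-3.134, -0.22, 0.0]
contact_force: [0.1, 1.1, 0.5]
opening: 0.0092
finger_force: 25.0
```

>>> play_rows:
  commands: [0,0,0.05,0,0,0.03,0.1,-3,0.01,0.08,0.15,-6,0.02,0.13,0.19,-9,0.03,0.19,0.19,-13.4,0.04,0.25,0.19,-13.4,0.05,0.31,0.19,-13.4,0.06,0.36,0.19,-13.4,0.068,0.4,0.19,-13.4,0.068,0.427,0.19,-13.4,0.068,0.427,0.19,-13.4,0.068,0.427,0.19,-13.4]

```text
time: 24.7
position: [0.4915, 0.1854, 0.2137]
orientation: [3.137, -0.147, -0.001]
contact_force: [1.0, 0.2, -0.3]
opening: 0.0086
finger_force: 25.0
```

>>> play_rows:
  commands: [0,0,-0.025,0,0,0,-0.045,0,0,0,-0.06,0,0,0,-0.075,0,0,0,-0.09,0,0,0,-0.1,0,0,0,-0.11,0,0,0,-0.12,0,0,0,-0.13,0,0,0,-0.137,0,0,0,-0.137,0,0,0,-0.137,0]

```text
time: 26.2
position: [0.4909, 0.1856, 0.0763]
orientation: [3.137, -0.147, -0.003]
contact_force: [-0.3, -1.9, -1.5]
opening: 0.0093
finger_force: 27.3
```

>>> play_rows:
  commands: [0,0,0,0,0,0,0,0,0,0,0,0,0,0,0,0,0,0,0,0]
  hand: 0.5

```text
time: 26.82
position: [0.4918, 0.1861, 0.077]
orientation: [-3.138, 0.147, -0.0]
contact_force: [-0.9, -2.3, -0.6]
opening: 0.0234
finger_force: 1.0
```

Up, then over towards the mat to re-check the remaining syringes.

>>> play_rows:
  commands: [0,0,0.02,0,0,0,0.045,0,0,0,0.07,0,0,0,0.1,0,0,0,0.14,0,0,-0.04,0.18,0,-0.01,-0.09,0.2,0,-0.02,-0.15,0.2,0,-0.04,-0.19,0.2,0,-0.04,-0.19,0.2,0]

```text
time: 28.08
position: [0.4517, -0.0056, 0.2778]
orientation: [-3.137, 0.154, -0.004]
contact_force: [0.1, -0.3, 1.1]
opening: 0.0238
finger_force: 0.0
```

```bash
python3 syr.py; python3 - <<'E'
from h import *
s,D=snap('side');Q=cloud('side',D)
q=Q[...,:2]-[.494,.195];a=q@[.9956,-.094];b=q@[.094,.9956]
for y in(-25,0,25):
    m=(abs(a)<.075)&(abs(b-y/1000)<.005)&(Q[...,2]<.2);print('flap',y,np.percentile(Q[m][:,2],[5,50,95]).round(3))
E
```

```text
syr px [403. 241.] ctr [ 0.4276 -0.3191] mean [ 0.4235 -0.32  ] len 0.135 yaw deg 12.3
syr px [424. 242.] ctr [ 0.4263 -0.3999] mean [ 0.4213 -0.3991] len 0.121 yaw deg -8.7
[ 0.4522 -0.0044  0.2778]
flap -25 [0.135 0.137 0.138]
flap 0 [0.135 0.137 0.138]
flap 25 [0.135 0.137 0.138]
```

>>> play_rows:
  commands: [-0.005,-0.06,0,5,-0.01,-0.12,-0.01,10,-0.02,-0.18,-0.03,15,-0.026,-0.24,-0.06,17.7,-0.026,-0.3,-0.1,17.7,-0.026,-0.315,-0.15,17.7,-0.026,-0.315,-0.2,17.7,-0.026,-0.315,-0.225,17.7,-0.026,-0.315,-0.242,17.7,-0.026,-0.315,-0.2535,17.7,-0.026,-0.315,-0.2535,17.7,-0.026,-0.315,-0.2535,17.7]
  hand: 0

```text
time: 29.68
position: [0.4266, -0.3195, 0.0245]
orientation: [3.122, 0.338, 0.002]
contact_force: [0.0, -1.5, -0.3]
opening: 0.0469
finger_force: 0.0
```

>>> play_rows:
  commands: [0,0,0,0,0,0,0,0,0,0,0,0,0,0,0,0,0,0,0,0,0,0,0,0]
  hand: 1

```text
time: 30.42
position: [0.4257, -0.319, 0.0235]
orientation: [-3.123, -0.337, 0.0]
contact_force: [0.7, -0.2, 1.6]
opening: 0.0092
finger_force: 25.0
```

>>> play_rows:
  commands: [0,0,0.05,0,0,0.03,0.1,-4,0.01,0.08,0.15,-8,0.015,0.13,0.19,-12,0.02,0.19,0.19,-17.7,0.03,0.25,0.19,-17.7,0.04,0.31,0.19,-17.7,0.05,0.37,0.19,-17.7,0.06,0.43,0.19,-17.7,0.066,0.48,0.19,-17.7,0.066,0.505,0.19,-17.7,0.066,0.505,0.19,-17.7]

```text
time: 31.92
position: [0.4913, 0.1876, 0.2131]
orientation: [3.138, -0.142, -0.001]
contact_force: [1.2, 0.2, -0.5]
opening: 0.0092
finger_force: 25.0
```

>>> play_rows:
  commands: [0,0,-0.015,0,0,0,-0.045,0,0,0,-0.06,0,0,0,-0.075,0,0,0,-0.09,0,0,0,-0.1,0,0,0,-0.11,0,0,0,-0.12,0,0,0,-0.13,0,0,0,-0.137,0,0,0,-0.137,0,0,0,-0.137,0]

```text
time: 33.42
position: [0.491, 0.1856, 0.0758]
orientation: [3.137, -0.147, -0.003]
contact_force: [-0.9, -1.7, -2.3]
opening: 0.0092
finger_force: 27.3
```

>>> play_rows:
  commands: [0,0,0,0,0,0,0,0,0,0,0,0,0,0,0,0,0,0,0,0]
  hand: 0.5

```text
time: 34.05
position: [0.4918, 0.1861, 0.0765]
orientation: [-3.138, 0.147, -0.0]
contact_force: [-0.3, -2.0, -1.1]
opening: 0.0238
finger_force: 1.0
```

>>> play_rows:
  commands: [0,0,0.02,0,0,0,0.045,0,0,0,0.07,0,0,0,0.1,0,0,0,0.14,0,0,-0.04,0.18,0,-0.01,-0.09,0.2,0,-0.02,-0.15,0.2,0,-0.04,-0.19,0.2,0,-0.04,-0.19,0.2,0]

```text
time: 35.3
position: [0.4517, -0.0056, 0.2773]
orientation: [-3.137, 0.154, -0.004]
contact_force: [0.9, 0.4, 0.2]
opening: 0.0232
finger_force: 0.0
```

```bash
python3 syr.py; cat > flap.py <<'E'
from h import *
s,D=snap('side');Q=cloud('side',D)
q=Q[...,:2]-[.494,.195];a=q@[.9956,-.094];b=q@[.094,.9956]
for y in(-25,0,25):
    m=(abs(a)<.075)&(abs(b-y/1000)<.005)&(Q[...,2]<.2);print('flap',y,np.percentile(Q[m][:,2],[5,50,95]).round(3))
E
python3 flap.py
```

```text
syr px [424. 242.] ctr [ 0.4263 -0.3999] mean [ 0.4216 -0.3992] len 0.121 yaw deg -8.6
[ 0.4522 -0.0044  0.2772]
flap -25 [0.135 0.137 0.139]
flap 0 [0.135 0.137 0.138]
flap 25 [0.135 0.137 0.138]
```

>>> play_rows:
  commands: [-0.005,-0.06,0,0,-0.01,-0.12,0,-3.2,-0.02,-0.18,-0.01,-3.2,-0.027,-0.24,-0.02,-3.2,-0.027,-0.3,-0.04,-3.2,-0.027,-0.36,-0.06,-3.2,-0.027,-0.395,-0.1,-3.2,-0.027,-0.395,-0.15,-3.2,-0.027,-0.395,-0.2,-3.2,-0.027,-0.395,-0.23,-3.2,-0.027,-0.395,-0.245,-3.2,-0.027,-0.395,-0.2525,-3.2]
  hand: 0

```text
time: 36.9
position: [0.4259, -0.3985, 0.0235]
orientation: [-3.133, 0.233, -0.001]
contact_force: [0.2, -0.5, -0.4]
opening: 0.0472
finger_force: 0.0
```

>>> play_rows:
  commands: [0,0,0,0,0,0,0,0,0,0,0,0,0,0,0,0,0,0,0,0,0,0,0,0]
  hand: 1

```text
time: 37.65
position: [0.425, -0.3994, 0.0246]
orientation: [3.132, -0.235, 0.001]
contact_force: [0.3, 0.8, 4.2]
opening: 0.0093
finger_force: 25.0
```

>>> play_rows:
  commands: [0,0,0.05,0,0,0.03,0.1,0,0.01,0.08,0.15,0,0.015,0.13,0.19,3.2,0.02,0.19,0.19,3.2,0.03,0.25,0.19,3.2,0.04,0.31,0.19,3.2,0.05,0.37,0.19,3.2,0.06,0.43,0.19,3.2,0.066,0.48,0.19,3.2,0.067,0.54,0.19,3.2,0.067,0.585,0.19,3.2]

```text
time: 39.15
position: [0.4912, 0.1883, 0.2135]
orientation: [-3.138, 0.145, 0.001]
contact_force: [-0.3, -0.0, -1.1]
opening: 0.0091
finger_force: 25.0
```

>>> play_rows:
  commands: [0,0,0,0,0,0,-0.04,0,0,0,-0.06,0,0,0,-0.075,0,0,0,-0.09,0,0,0,-0.1,0,0,0,-0.11,0,0,0,-0.12,0,0,0,-0.13,0,0,0,-0.137,0,0,0,-0.137,0,0,0,-0.137,0]

```text
time: 40.65
position: [0.491, 0.1856, 0.0763]
orientation: [3.137, -0.147, -0.003]
contact_force: [-0.6, -2.2, -1.7]
opening: 0.0096
finger_force: 27.3
```

>>> play_rows:
  commands: [0,0,0,0,0,0,0,0,0,0,0,0,0,0,0,0,0,0,0,0]
  hand: 0.5

```text
time: 41.28
position: [0.4918, 0.1861, 0.077]
orientation: [-3.138, 0.147, -0.0]
contact_force: [-1.1, -3.3, -1.2]
opening: 0.0239
finger_force: 1.0
```

>>> play_rows:
  commands: [0,0,0.02,0,0,0,0.045,0,0,0,0.07,0,0,0,0.1,0,0,0,0.14,0,0,-0.04,0.18,0,-0.01,-0.09,0.2,0,-0.02,-0.15,0.2,0,-0.04,-0.19,0.2,0,-0.04,-0.19,0.2,0]
  hand: 0.5

```text
time: 42.52
position: [0.4517, -0.0056, 0.2779]
orientation: [-3.137, 0.154, -0.004]
contact_force: [1.0, 0.1, 0.2]
opening: 0.0237
finger_force: 0.0
```

```bash
python3 syr.py; python3 flap.py; python3 - <<'E'
from h import *
p,D=snap('top','t5.png');P=cloud('top',D)
m=np.zeros(D.shape,bool);m[200:260,150:240]=1
m&=(P[...,2]>.042)&(P[...,2]<.062)&(p.min(2)>110)
n,L,st,c=cv2.connectedComponentsWithStats(m.astype(np.uint8))
for i in range(1,n):
    if st[i,4]>40:
        X=np.array([plane('top',u,v,.052)[:2] for v,u in zip(*np.nonzero(L==i))],np.float32);print('carton white top',c[i].round(),cv2.minAreaRect(X*1000))
m=np.zeros(D.shape,bool);m[200:260,150:240]=1
m&=(P[...,2]>.047)&(P[...,2]<.058)
n,L,st,c=cv2.connectedComponentsWithStats(m.astype(np.uint8))
for i in range(1,n):
    if st[i,4]>40:
        X=np.array([plane('top',u,v,.052)[:2] for v,u in zip(*np.nonzero(L==i))],np.float32);print('tall52',c[i].round(),cv2.minAreaRect(X*1000),p[L==i].mean(0).round())
s,_=snap('side')
cv2.imwrite('pics/s6.png',cv2.resize(s[180:380,220:420],None,fx=3,fy=3,interpolation=cv2.INTER_CUBIC)[:,:,::-1])
E
```

```text
[ 0.4522 -0.0044  0.2778]
flap -25 [0.135 0.137 0.138]
flap 0 [0.135 0.136 0.138]
flap 25 [0.135 0.137 0.138]
carton white top [210. 224.] ((463.2942810058594, 405.1972961425781), (36.833988189697266, 55.25054931640625), 1.668624758720398)
tall52 [233. 209.] ((519.6166381835938, 322.3854675292969), (40.53413391113281, 59.32733154296875), 39.34788131713867) [219.   4.   2.]
tall52 [209. 224.] ((463.15460205078125, 409.9932861328125), (36.833988189697266, 59.29179382324219), 1.6686071157455444) [205. 207. 219.]
tall52 [182. 233.] ((427.37054443359375, 505.6802673339844), (36.579010009765625, 61.86722946166992), 1.6299113035202026) [123.  69.  30.]
```

View pics/s6.png

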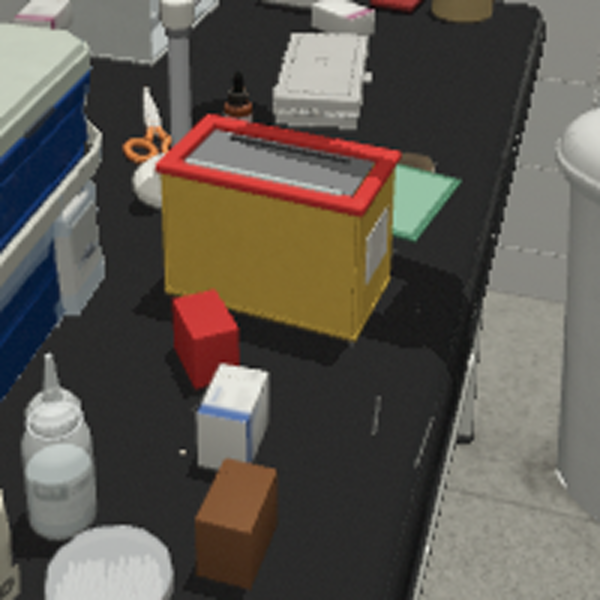

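All four syringes are in the bin and the flap is shut. The carton is unmoved at (0.463, 0.409), yaw about 1.7°.

>>> play_rows:
  commands: [0,0.06,0,3,0,0.12,0,7.3,0.005,0.18,0,7.3,0.005,0.24,0,7.3,0.011,0.3,0,7.3,0.011,0.36,0,7.3,0.011,0.413,0,7.3,0.011,0.413,-0.03,7.3,0.011,0.413,-0.09,7.3,0.011,0.413,-0.14,7.3,0.011,0.413,-0.17,7.3,0.011,0.413,-0.17,7.3]
  hand: -0.66

```text
time: 44.22
position: [0.4595, 0.409, 0.1031]
orientation: [3.137, 0.056, -0.011]
contact_force: [-0.0, -0.3, -0.5]
opening: 0.0778
finger_force: 0.0
```

>>> play_rows:
  commands: [0,0,-0.02,0,0,0,-0.04,0,0,0,-0.06,0,0,0,-0.075,0,0,0,-0.075,0]

```text
time: 44.85
position: [0.4616, 0.4081, 0.0299]
orientation: [3.139, 0.052, -0.005]
contact_force: [-0.6, 0.0, 1.0]
opening: 0.078
finger_force: 0.0
```

>>> play_rows:
  commands: [0,0,0,0,0,0,0,0,0,0,0,0,0,0,0,0,0,0,0,0,0,0,0,0]
  hand: 1
  grip_force: 20

```text
time: 45.6
position: [0.4636, 0.4095, 0.033]
orientation: [-3.14, -0.053, -0.003]
contact_force: [-0.6, 1.2, 4.9]
opening: 0.0602
finger_force: 20.0
```

>>> play_rows:
  commands: [0,0,0.04,0,0,0,0.1,0,0,0,0.16,0,0,-0.02,0.19,0,0,-0.07,0.19,0,-0.005,-0.13,0.19,0,-0.01,-0.19,0.19,0,-0.02,-0.25,0.19,0,-0.025,-0.31,0.19,0,-0.027,-0.37,0.19,0,-0.027,-0.4065,0.19,0,-0.027,-0.4065,0.19,0]

```text
time: 47.1
position: [0.4349, 0.0006, 0.2211]
orientation: [-3.141, -0.045, 0.003]
contact_force: [0.6, 1.0, -1.0]
opening: 0.0604
finger_force: 20.0
```

```bash
python3 - <<'E'
from h import *
st=state();print(st['position'].round(4),st['opening'],st['finger_force'])
s,D=snap('side');Q=cloud('side',D)
x,y,z=st['position']
m=(abs(Q[...,0]-x)<.035)&(abs(Q[...,1]-y)<.05)&(Q[...,2]<z-.024)&(Q[...,2]>.05)
print('carton',m.sum(),Q[m].min(0).round(3),Q[m].max(0).round(3))
E
```

```text
[0.4349 0.0006 0.2211] 0.060448640404969 19.997159242630005
carton 33 [ 0.414 -0.015  0.188] [0.453 0.035 0.197]
```

>>> play_rows:
  commands: [0.002,0.002,-0.05,0,0.002,0.002,-0.1,0,0.002,0.002,-0.14,0,0.002,0.002,-0.16,0,0.002,0.002,-0.172,0,0.002,0.002,-0.179,0,0.002,0.002,-0.184,0,0.002,0.002,-0.1845,0,0.002,0.002,-0.1845,0]

```text
time: 48.28
position: [0.4383, 0.0044, 0.038]
orientation: [3.141, 0.053, 0.002]
contact_force: [-0.2, 0.2, -1.3]
opening: 0.06
finger_force: 20.0
```

>>> play_rows:
  commands: [0,0,0,0,0,0,0,0,0,0,0,0,0,0,0,0]
  hand: -0.66

```text
time: 48.78
position: [0.4379, 0.0045, 0.0375]
orientation: [3.141, 0.053, 0.0]
contact_force: [-0.5, -0.3, 0.1]
opening: 0.078
finger_force: 0.0
```

>>> play_rows:
  commands: [0,0,0.03,0,0,0,0.07,0,0,0,0.13,0,0,0,0.19,0,0,0,0.25,0,0,0,0.3,0,0,-0.05,0.31,0,0,-0.1,0.31,0,0.02,-0.15,0.31,0,0.02,-0.2,0.31,0,0.02,-0.2,0.31,0]

```text
time: 50.15
position: [0.4573, -0.1983, 0.3466]
orientation: [-3.141, -0.045, 0.002]
contact_force: [-0.3, 0.3, -0.0]
opening: 0.0781
finger_force: 0.0
```

```bash
cat > chk.py <<'E'
from h import *
print(state()['position'].round(4))
p,D=snap('top');P=cloud('top',D);H=cv2.cvtColor(p,cv2.COLOR_RGB2HSV)
g=((H[...,0]>55)&(H[...,0]<90)&(H[...,1]>70)).astype(np.uint8);g[:,:280]=0;g[:,360:]=0;g[:205]=0
ys,xs=np.nonzero(g);X=np.array([plane('top',u,v,.003)[:2] for u,v in zip(xs,ys)],np.float32);print('mat',cv2.minAreaRect(X*1000))
m=(P[...,2]>.047)&(P[...,2]<.065)&(np.hypot(P[...,0]-.437,P[...,1])<.06)
ys,xs=np.nonzero(m);X=np.array([plane('top',u,v,.055)[:2] for u,v in zip(xs,ys)],np.float32);print('carton',m.sum(),cv2.minAreaRect(X*1000))
s,D=snap('side');Q=cloud('side',D)
H=cv2.cvtColor(s,cv2.COLOR_RGB2HSV)
m=(Q[...,2]>.232)&(Q[...,2]<.29)&(H[...,0]>100)&(H[...,0]<125)&(H[...,1]>120)&(Q[...,0]<.7)&(Q[...,1]<.15)
if m.sum():print('stud',m.sum(),np.median(Q[m],0).round(4),Q[m].min(0).round(3),Q[m].max(0).round(3))
E
python3 chk.py
```

```text
[ 0.4573 -0.1983  0.3466]
mat ((416.2735290527344, 11.221176147460938), (173.72714233398438, 287.294189453125), 62.74200439453125)
carton 184 ((437.9605712890625, 4.193614959716797), (36.65045928955078, 58.96802520751953), 1.6278574466705322)
stud 74 [ 0.6335 -0.1693  0.2588] [ 0.626 -0.18   0.232] [ 0.644 -0.163  0.286]
```

The carton is centred on the mat at (0.438, 0.004), against a mat centre of (0.437, 0.003). The lamp is still at its stop. Now I'll grip the stud.

>>> play_rows:
  commands: [0.05,0.005,0,-1.7,0.11,0.01,0,-1.7,0.17,0.019,0,-1.7,0.1775,0.019,0,-1.7,0.1775,0.019,0,-1.7,0.1775,0.019,-0.03,-1.7,0.1775,0.019,-0.06,-1.7,0.1775,0.019,-0.0846,-1.7,0.1775,0.019,-0.0846,-1.7]
  hand: 0

```text
time: 51.38
position: [0.6326, -0.1759, 0.2616]
orientation: [-3.14, -0.005, 0.006]
contact_force: [0.4, 0.1, 0.2]
opening: 0.0474
finger_force: 0.0
```

>>> play_rows:
  commands: [0,0,0,0,0,0,0,0,0,0,0,0,0,0,0,0,0,0,0,0,0,0,0,0]
  hand: 1
  grip_force: 20

```text
time: 52.12
position: [0.6358, -0.1783, 0.2646]
orientation: [3.138, 0.005, 0.004]
contact_force: [-1.1, -5.0, 4.5]
opening: 0.0201
finger_force: 20.0
```

>>> play_rows:
  commands: [-0.027,0.002,0,0,-0.046,0.006,0,0,-0.065,0.012,0,0,-0.083,0.019,0,0,-0.1,0.028,0,0,-0.117,0.039,0,0,-0.132,0.051,0,0,-0.147,0.064,0,0,-0.16,0.079,0,0,-0.172,0.094,0,0,-0.183,0.111,0,0,-0.192,0.128,0,0]

```text
time: 53.62
position: [0.4379, -0.0522, 0.2643]
orientation: [3.132, 0.002, -0.02]
contact_force: [-20.2, -11.9, 16.0]
opening: 0.0181
finger_force: 21.9
```

>>> play_rows:
  commands: [0,0,0,0,0,0,0,0,0,0,0,0]
  hand: 0

```text
time: 54.0
position: [0.4434, -0.0481, 0.2625]
orientation: [-3.141, -0.007, 0.0]
contact_force: [-0.4, -0.6, 0.4]
opening: 0.0442
finger_force: 0.0
```

```bash
python3 chk.py
```

```text
[ 0.4434 -0.0481  0.2625]
mat ((434.35430908203125, 45.36087417602539), (169.24266052246094, 205.3927459716797), 2.679755926132202)Traceback (most recent call last):
  File "chk.py", line 7, in <module>
    ys,xs=np.nonzero(m);X=np.array([plane('top',u,v,.055)[:2] for u,v in zip(xs,ys)],np.float32);print('carton',m.sum(),cv2.minAreaRect(X*1000))
                                                                                                                        ~~~~~~~~~~~~~~~^^^^^^^^
cv2.error: OpenCV(4.12.0) /io/opencv/modules/imgproc/src/convhull.cpp:143: error: (-215:Assertion failed) total >= 0 && (depth == CV_32F || depth == CV_32S) in function 'convexHull'
```

```bash
sed -i 's/^ys,xs=np.nonzero(m);X=np.array(\[plane(.top.,u,v,.055)/if m.any(): &/' chk.py; python3 chk.py; python3 - <<'E'
from h import *
s,D=snap('side')
cv2.imwrite('pics/s7.png',cv2.resize(s[120:270,270:420],None,fx=4,fy=4,interpolation=cv2.INTER_CUBIC)[:,:,::-1])
E
```

```text
[ 0.4434 -0.0482  0.2625]
mat ((427.47296142578125, 48.737998962402344), (185.47528076171875, 194.44921875), 11.992493629455566)
stud 2 [ 0.4463 -0.0378  0.2328] [ 0.445 -0.038  0.233] [ 0.448 -0.037  0.233]
```

View pics/s7.png

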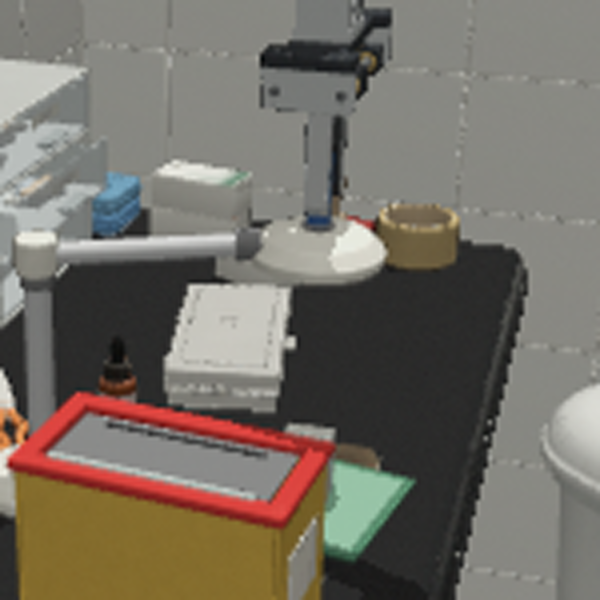

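>>> play_rows:
  commands: [0.004,0,0,0,0.004,0,0,0,0.004,0,0,0]
  hand: 0.2

```text
time: 54.58
position: [0.4473, -0.0485, 0.2628]
orientation: [-3.141, -0.006, 0.0]
contact_force: [-0.9, -0.9, 0.1]
opening: 0.0376
finger_force: 0.0
```

>>> play_rows:
  commands: [0,0,0,0,0,0,0,0,0,0,0,0,0,0,0,0,0,0,0,0]
  hand: 1
  grip_force: 12

```text
time: 55.2
position: [0.4472, -0.0485, 0.2629]
orientation: [-3.142, -0.006, 0.0]
contact_force: [-0.0, 0.5, 0.2]
opening: 0.02
finger_force: 12.0
```

>>> play_rows:
  commands: [-0.003,0.007,0,0,-0.008,0.016,0,0,-0.011,0.025,0,0,-0.014,0.035,0,0,-0.017,0.043,0,0,-0.018,0.0495,0,0,-0.018,0.0495,0,0,-0.018,0.0495,0,0]

```text
time: 56.2
position: [0.4287, 0.0012, 0.2628]
orientation: [-3.141, -0.007, 0.003]
contact_force: [-3.8, -0.6, 1.7]
opening: 0.0193
finger_force: 12.0
```

Release, rise and move aside, then check.

>>> play_rows:
  commands: [0,0,0,0,0,0,0,0,0,0,0,0,0,0,0,0]
  hand: 0

```text
time: 56.7
position: [0.4294, 0.001, 0.2628]
orientation: [-3.142, -0.006, -0.0]
contact_force: [-0.7, -0.0, 0.3]
opening: 0.047
finger_force: 0.0
```

>>> play_rows:
  commands: [0,0,0.03,0,0,0,0.07,0,0,0,0.1,0,0,-0.05,0.1,0,0,-0.1,0.1,0,0,-0.16,0.1,0,0,-0.22,0.1,0,0,-0.28,0.1,0,0,-0.3,0.1,0,0,-0.3,0.1,0]

```text
time: 57.95
position: [0.4291, -0.2995, 0.3623]
orientation: [-3.14, -0.003, 0.001]
contact_force: [0.1, -0.1, -0.5]
opening: 0.0466
finger_force: 0.0
```

```bash
python3 chk.py; python3 flap.py; python3 - <<'E'
from h import *
p,D=snap('top');P=cloud('top',D);H=cv2.cvtColor(p,cv2.COLOR_RGB2HSV)
m=(P[...,2]>.245)&(P[...,2]<.3)&(H[...,0]>95)&(H[...,0]<130)&(H[...,1]>100)&(np.hypot(P[...,0]-.43,P[...,1])<.06)
print('top stud',m.sum(),P[m].mean(0).round(4))
m=(P[...,2]>.2)&(P[...,2]<.222)&(np.hypot(P[...,0]-.43,P[...,1])<.062)
print('head',P[m].mean(0).round(4),P[m].min(0).round(3),P[m].max(0).round(3))
a=cv2.resize(p[150:270,160:460],None,fx=2.6,fy=2.6,interpolation=cv2.INTER_CUBIC)
cv2.imwrite('pics/f.png',a[:,:,::-1])
E
```

```text
[ 0.4291 -0.2995  0.3623]
mat ((433.7981872558594, -24.265533447265625), (184.40724182128906, 226.4970703125), 5.508381366729736)
stud 97 [0.4285 0.0101 0.2613] [0.42  0.005 0.233] [0.437 0.015 0.285]
flap -25 [0.135 0.137 0.139]
flap 0 [0.135 0.137 0.138]
flap 25 [0.135 0.137 0.138]
top stud 23 [0.4303 0.0028 0.2847]
head [0.4309 0.0015 0.2144] [ 0.378 -0.053  0.2  ] [0.492 0.055 0.222]
```

View pics/f.png

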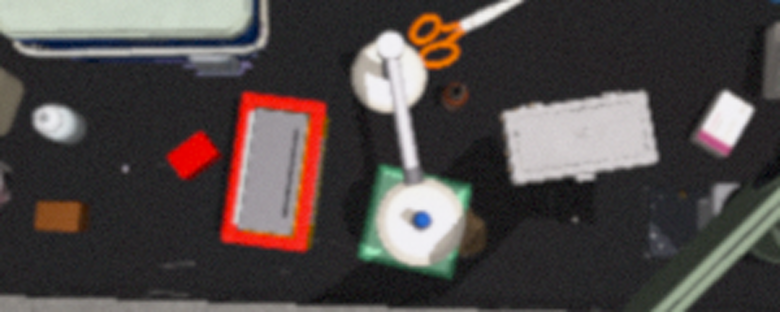

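```bash
python3 - <<'E'
from h import *
s,D=snap('side');Q=cloud('side',D)
m=(Q[...,2]>.047)&(Q[...,2]<.06)&(np.hypot(Q[...,0]-.437,Q[...,1])<.12)
print('carton top pts',m.sum(),Q[m].min(0).round(3),Q[m].max(0).round(3))
s2=cv2.resize(s[150:280,270:400],None,fx=4,fy=4,interpolation=cv2.INTER_CUBIC);cv2.imwrite('pics/g.png',s2[:,:,::-1])
E
```

```text
carton top pts 35 [ 0.419 -0.025  0.049] [ 0.458 -0.004  0.058]
```

View pics/g.png

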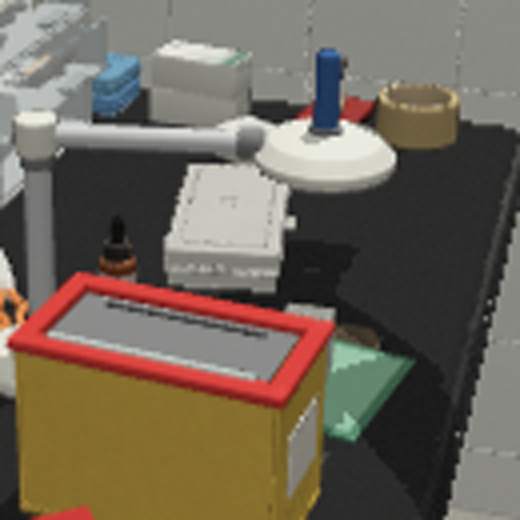

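The carton is in place on the mat: x 0.419–0.458, and its far edge at y -0.025 matches a centre of 0.004. The lamp head is over the mat, no syringes remain on the couch, and the flap is shut.

```bash
python3 -c "
from cell import hand_in
print(hand_in())"
```

```text
the job is handed in; nothing more can be done
None
```

I handed the job in: all four syringes are in the bin with its flap shut, the carton is about 1 mm from the mat's middle, and the lamp head is back over the mat, about 7 mm off centre.

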